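Open the filter lid of a conservator's bench vacuum

TASK

Open the filter compartment of the dark bench vacuum so that its dust filter can be changed: press the yellow release tab down with a fingertip until the grey lid springs up, then push the lid gently up and back with the fingers until it is fully open, resting against its stop beyond the upright and staying there by itself. Pinch, grip or lift nothing, leave everything else on the table where it is, and finish with the hand clear.

Things in the scene. Friction and masses are not known exactly. Their poses are not given: they have to be found in the camera images.
- vac: Charcoal bench vacuum with a yellow line, 303 (x) x 210 (y) mm, immovable. Origin on the table under the middle of the closed lid; +x points from the tab (front) to the motor (rear), z up. Front deck x -117 to -72 mm, 125 high; filter compartment under the lid x -72 to 72, rim 125 high, white filter in it 98 high; motor housing x 92 to 186, 152 high, its carry handle at x 145 up to 188.
- tab_top (a point): Middle of the upper face of the yellow release tab in the front deck, on the vacuum's centre line, 133 mm above the table at rest. The tab is 30 mm (x) by 46 mm (y), stands 8 mm above the deck, and its centre lies 25 mm in front of the shut lid's front edge. It moves straight down and springs back when let go.
- tab (a joint): How far the release tab is pressed down, m: 0 at rest, 0.006 fully down. It takes about 2.5 N to start and 5.5 N fully down; the latch lets the lid go at about 4 to 5 mm. The tab may come up again at once: the freed lid stays up.
- lid (a joint): Angle of the grey lid, rad: 0 shut and latched, 0.65 sprung up on its plunger (0.4 s after release), pi/2 upright, 1.83 open at its stop. Plate 143 mm from hinge to front edge, 200 wide, 10 thick, 150 g. Free hinge: let go before the upright it falls back to 0.65, past it it falls open and stays. 1 to 2 N moves it; pushed straight back at first, its edge may bind on the fingers: follow the arc.
- lid_edge (a point): Middle of the lid's free front edge, at its under side, which is rounded; moves on an arc of 143 mm radius about the hinge. 127 mm above the table when shut, about 213 sprung up, 265 fully open. Under the sprung-up edge is a gap of about 87 mm down to the deck, open to the front. A small steel latch strike, 24 mm wide, stands 6 mm out of the under side, 30 mm behind this edge.
- lid_hinge (a point): Middle of the lid's hinge axis, at the rear of the lid, 127 mm above the table and 72 mm along +x from the vacuum's origin. The axis runs along the vacuum's y; the lid opens up and away from the tab.
- spare_filter: White pleated spare filter with orange ends, 150 x 68 x 68 mm, standing beside the vacuum. Origin under its centre. Not to be moved.
- solvent: Amber bottle with a black cap, 56 mm across, 130 mm tall. Origin under its centre. Not to be moved.
- nozzle: Black crevice nozzle lying down, about 118 mm long (x), 32 mm high. Origin on the table at its middle. Not to be moved.
- brush: Small brush with a red handle lying down, 180 mm long. Origin under its middle. Not to be moved.
- dish: White ceramic bowl, 90 mm across, 30 mm high. Origin under its centre. Not to be moved.
- loupe: Black eye loupe standing upright, 40 mm across, 42 mm tall. Origin under its centre. Not to be moved.
- key: Small brass key lying down, about 70 mm long. Origin under its round bow. Not to be moved.
- spray: White plastic bottle with a grey cap, 60 mm across, 170 mm tall. Origin under its centre. Not to be moved.

How it is judged (in metres and radians):
On the way, in this order (a step that is already met when the one before it is completed fails the run):
1. the release tab is pressed down with the fingers (value of joint tab above 0.002 m and contact force between the fingers and tab above 0.5 N).
2. the lid has sprung up on its plunger (value of joint lid between 0.45 and 0.9 rad), for 0.1 s.
3. the fingers push the lid up past 57 degrees (value of joint lid above 1 rad and contact force between the fingers and lid above 0.05 N).
At the end, for the whole second after the job is handed in: The lid rests fully open (1.72 rad or more, stop at 1.83) and still, the tab is let go (within 1.5 mm of rest), every other thing stands or lies within 20 mm of where it started and is upright if it stood (value of joint lid above 1.72 rad and velocity of joint lid between -0.05 and 0.05 rad/s and value of joint tab below 0.0015 m and not (distance of spare_filter from where it was at the start of the episode above 0.02 m) and not (distance of solvent from where it was at the start of the episode above 0.02 m) and not (distance of nozzle from where it was at the start of the episode above 0.02 m) and not (distance of brush from where it was at the start of the episode above 0.02 m) and not (distance of dish from where it was at the start of the episode above 0.02 m) and not (distance of loupe from where it was at the start of the episode above 0.02 m) and not (distance of key from where it was at the start of the episode above 0.02 m) and not (distance of spray from where it was at the start of the episode above 0.02 m) and not (angle between spare_filter's own z axis and vertical above 0.25 rad) and not (angle between solvent's own z axis and vertical above 0.25 rad) and not (angle between dish's own z axis and vertical above 0.25 rad) and not (angle between loupe's own z axis and vertical above 0.25 rad) and not (angle between spray's own z axis and vertical above 0.25 rad)); the robot touches nothing.
It fails at once if a bystander is picked up, carried, pushed more than 20 mm or tipped over (distance of any of spare_filter, solvent, nozzle, brush, dish, loupe, key, spray from where it was at the start of the episode above 0.02 m or angle between any of spare_filter, solvent, dish, loupe, spray's own z axis and vertical above 0.25 rad).
It fails at once if the lid is pinched or forced (more than 45 N from the fingers) (contact force between the fingers and lid above 45 N).
It also fails if it takes over 45 s, if anything falls off the work surface, if the arm or the gripper's body presses on something with over 40 N, if the wrist force passes 120 N, or if a joint passes its speed limit or range.

ROBOT

A 6-joint arm with a two-finger parallel gripper is mounted at the origin on the work surface. World frame = base frame: x ahead of the robot, y to its left, z up, the work surface at z = 0. Lengths are in m, angles in degrees, forces in N, time in s.
With the tool pointing down it reaches from about 0.325 to 0.775 m from the base axis. Payload 5.5 kg.
Tool frame: the origin (TCP) lies at the centre of the arm's flange, where the gripper is bolted on; the fingertips stand 182 mm ahead of it and the grasp point (between the pads) lies 163 mm ahead of it; z points along the fingers, y is the line along which they close (so a half turn about z gives the same grasp; the last joint's range is limited). The gripper opens to 88 mm and grips with 3 to 60 N. Pads are 20 mm wide; open, the fingers measure 115 mm over their backs; the gripper's body (75 mm by 178 mm) begins 61 mm behind the grasp point.
Start: joints at [-67.076, 5.22, 70.514, -0, 104.267, -3.249], TCP at [0.265, -0.538, 0.405] pointing down, gripper open.
Joint ranges: [-164.24, 164.24], [-49.07, 125.15], [9.68, 141.18], [-86.29, 266.29], [3.28, 154.24], [-151.56, 151.56]. Speed limits (degrees/s): [147.25, 147.25, 172.46, 180, 180, 180].

INTERFACE

Orientations are given as [roll, pitch, yaw] about the fixed x, y, z axes, in that order (R = Rz(yaw) Ry(pitch) Rx(roll)).
In Python, from station import r gives the robot as it stands. The module is installed in compiled form; this text tells all that it offers. Calls block until the motion is done:
- r.reach(position, orientation): joint-space move of the TCP to a pose.
- r.servo_line(position, rotation=None, speed=0.15): straight line of the TCP; rotation=None keeps the orientation; speed is the mean speed in m/s.
- r.move_joints(angles): joint-space move.
- r.let_go() and r.grab(squeeze=None): open the fingers fully, or close them until they stop; squeeze is the grip in N (None keeps the last).
- r.wait(seconds).
- r.inverse_kinematics(position, orientation): joint angles nearest the present ones, or None.
- r.sense(): the state.
- r.snapshot(name): name is "scene" or "top" or "wrist"; returns a dict with "frame" (420x560x3 uint8, red, green, blue), "fx", "fy", "cx", "cy" (pixels), "dist_coeffs" ([k1, k2, p1, p2, k3] as OpenCV has them; the pictures are not rectified), "R" (3x3) and "t" (3): a world point X has camera coordinates R X + t. Camera axes: x right, y down, z forward; pixel columns grow to the right and rows downward; lengths in m; the calibration is good to about 2 mm. A picture is of the moment at which its call begins. There is no depth.
A pose or a line that the arm cannot do raises r.IKError and nothing moves.
- r.hand_in(): hands the job in; it is judged then, once.
The state is a dict: "clock": time; "joints": joint angles; "joint_vel": joint speeds; "joint_torque": joint torques, N m; "tcp_pos": TCP position; "orientation": TCP orientation; "contact_force": force on the tool from outside, world axes, zero at the start; "torque": the same for the moment, N m; "opening": finger opening in m; "gripper_force": force on a finger pad.
Only numpy, scipy, OpenCV 4.12 (cv2) and the standard library are available. Lean on these libraries where they do the work, as an engineer would, in place of code of your own. Each camera call takes 0.05 s, during which the arm holds its last target. There are 200 camera calls.

## Working session

There is one attempt and no reset: what is moved stays moved. The work goes in short steps, each a Python script; the robot and the scene stay as the last script left them, time stands still between calls to the robot, and variables do not carry over. Pictures are saved under pics/ and viewed, at most 10 in all, crops included, and the job is handed in when it is done.

```bash
mkdir -p pics; cat > h.py <<'E'
import numpy as np, cv2
from station import r
def snap(n,f):
    s=r.snapshot(n); cv2.imwrite('pics/'+f,cv2.cvtColor(s['frame'],cv2.COLOR_RGB2BGR)); np.save('pics/'+f+'.npy',s,allow_pickle=True); return s
def load(f): return np.load('pics/'+f+'.npy',allow_pickle=True).item()
def K(s): return np.array([[s['fx'],0,s['cx']],[0,s['fy'],s['cy']],[0,0,1.]])
def px2w(s,uv,z):
    p=cv2.undistortPoints(np.array([[uv]],float),K(s),np.array(s['dist_coeffs'],float))[0,0]
    R=np.array(s['R']);t=np.array(s['t']); d=R.T@np.array([p[0],p[1],1]); c=-R.T@t
    return c+d*(z-c[2])/d[2]
def w2px(s,X):
    return cv2.projectPoints(np.array(X,float).reshape(-1,1,3),cv2.Rodrigues(np.array(s['R'],float))[0],np.array(s['t'],float),K(s),np.array(s['dist_coeffs'],float))[0][:,0]
E
python3 - <<'E'
from h import *
for n in('top','scene'):
    s=snap(n,n+'0.png'); print(n,-np.array(s['R']).T@np.array(s['t']))
a=r.sense();print(a['orientation'],a['clock'],a['opening'])
E
```

```text
top [ 0.51961189 -0.12106308  1.11576907]
scene [ 1.37394667 -0.25665561  0.69014051]
[-1.79902466e+02 -5.84865913e-03  2.61728276e+01] 0.1 0.08775956152496496
```

View pics/top0.png

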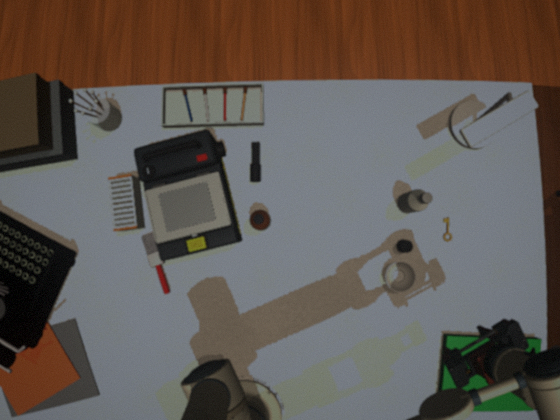

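View pics/scene0.png

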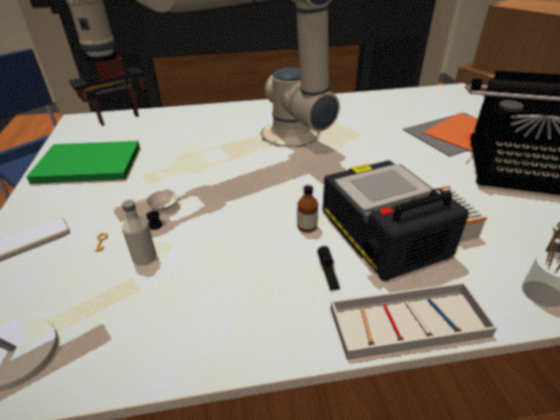

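The top view shows the vacuum with its tab at about (196,243) and its motor toward the image top. The spare filter and brush are on its left, the bottle and nozzle on its right. I'll enlarge that area.

```bash
python3 - <<'E'
from h import *
s=load('top0.png')
im=cv2.imread('pics/top0.png')[120:300,100:280]
cv2.imwrite('pics/c1.png',cv2.resize(im,(600,600),interpolation=cv2.INTER_CUBIC))
for n,uv,z in[('tab',(196,243),.133),('solv',(260,213),.13),('up',(196,133),.0)]: print(n,px2w(s,uv,z))
E
```

```text
tab [0.50174323 0.1022287  0.133     ]
solv [ 0.57576843 -0.06244786  0.13      ]
up [0.82439417 0.13273916 0.        ]
```

View pics/c1.png

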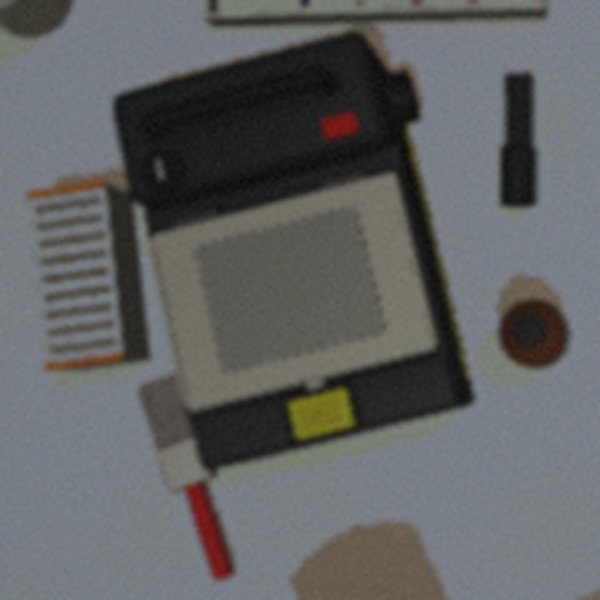

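```bash
python3 - <<'E'
from h import *
from scipy.optimize import least_squares
s=load('top0.png')
M=np.array([[.072,.1,.137],[.072,-.1,.137],[-.071,-.1,.137],[-.071,.1,.137],
[-.081,.023,.133],[-.081,-.023,.133],[-.111,-.023,.133],[-.111,.023,.133],[-.117,.105,.125],[-.117,-.105,.125]])
P=np.array([[150,234],[396,172],[437,350],[190,411],[288,402],[348,387],[356,427],[296,441],[206,468],[472,402]],float)
U=[100,120]+(P+.5)*.3-.5
def T(q,M):
    c,d=np.cos(q[2]),np.sin(q[2]); return M@np.array([[c,-d,0],[d,c,0],[0,0,1]]).T+[q[0],q[1],0]
o=least_squares(lambda q:(w2px(s,T(q,M))-U).ravel(),[.6,.1,0],loss='soft_l1')
print(o.x,np.degrees(o.x[2]));print((w2px(s,T(o.x,M))-U).round(1).tolist())
np.save('vac.npy',o.x)
print('tab',T(o.x,np.array([[-.096,0,.133]])))
for n,p,z in[('solv',(528,330),.13),('spareTL',(105,182),.068),('spareBR',(122,358),.068),('spareBL',(46,368),.068),('brushhead',(140,385),.01),('nozz',(518,140),.03)]:
    print(n,px2w(s,np.array([100,120])+(np.array(p)+.5)*.3-.5,z))
# cross-check in scene
s2=load('scene0.png'); print(w2px(s2,T(o.x,M)).round(0).tolist())
E
```

```text
[0.59366985 0.1228314  0.2307866 ] 13.223098356373143
[[-0.2, -0.1], [0.3, -0.7], [1.1, -0.2], [-0.1, 0.6], [0.5, -0.2], [-0.2, -0.1], [0.1, -0.6], [0.8, -0.5], [-1.2, 1.1], [-2.7, 1.3]]
tab [[0.50021512 0.10087204 0.133     ]]
solv [ 0.56139861 -0.05725678  0.13      ]
spareTL [0.69394039 0.30098717 0.068     ]
spareBR [0.54635094 0.28451411 0.068     ]
spareBL [0.53885756 0.35032498 0.068     ]
brushhead [0.52407647 0.29060726 0.01      ]
nozz [ 0.72822341 -0.04431011  0.03      ]
[[434.0, 189.0], [363.0, 209.0], [333.0, 179.0], [398.0, 162.0], [371.0, 168.0], [357.0, 171.0], [351.0, 166.0], [365.0, 163.0], [389.0, 158.0], [322.0, 174.0]]
```

```bash
cat >> h.py <<'E'
V=np.load('vac.npy'); YAW=np.degrees(V[2])
def pose(tip,a):
    "TCP pose for a fingertip centre given in the vac frame, tool tilted a deg forward of straight down"
    b=np.radians(a); p=np.array(tip)-.182*np.array([np.sin(b),0,-np.cos(b)])
    c,d=np.cos(V[2]),np.sin(V[2])
    return [float(V[0]+c*p[0]-d*p[1]),float(V[1]+d*p[0]+c*p[1]),float(p[2])],[180.,-a,float(YAW)]
A=55.; Y=-.035
def push(th,rho=.125,gap=0.):
    "tip centre with the upper tip corner gap m off the lid underside at angle th, radius rho"
    b=np.radians(A); C=np.array([.072-rho*np.cos(th)-gap*np.sin(th),.127+rho*np.sin(th)-gap*np.cos(th)])
    t=C-.010*np.array([np.cos(b),np.sin(b)]); return [t[0],Y,t[1]]
E
python3 - <<'E'
from h import *
for p in [pose([-.094,0,.175],10),pose([-.2,0,.3],10),pose([-.2,Y,.22],A),pose([-.12,Y,.18],A),pose(push(.65),A),pose(push(1.2),A),pose(push(1.8),A)]:
    q=r.inverse_kinematics(*p); print(np.round(p[0],3),q is not None and np.round(q,0))
r.grab(); r.reach(*pose([-.094,0,.175],10))
f0=r.sense()['contact_force']; print(f0)
for z in np.arange(.160,.120,-.001):
    r.servo_line(pose([-.094,0,z],10)[0],speed=.02 if z<.145 else .05)
    f=np.array(r.sense()['contact_force'])-f0
    if f[2]>1: print(round(z,4),f.round(2))
    if f[2]>7: break
r.wait(.3); r.servo_line(pose([-.094,0,.145],10)[0],speed=.05); r.wait(.5)
print(r.sense()['clock']); snap('scene','s1.png')
i=cv2.imread('pics/s1.png')[80:280,260:500]; cv2.imwrite('pics/c2.png',cv2.resize(i,(720,600),interpolation=cv2.INTER_CUBIC))
E
```

```text
[0.471 0.094 0.354] [  7. -18.  98.   1.  91.  84.]
[0.368 0.07  0.479] [  5. -32.  95.   2. 107.  82.]
[0.262 0.009 0.324] False
[0.34  0.027 0.284] False
[0.424 0.047 0.299] [ -4. -48. 129.  19.  47.  67.]
[0.477 0.059 0.34 ] [ -1. -37. 119.  17.  45.  70.]
[0.549 0.076 0.345] [  2. -23. 109.  15.  40.  72.]
[-0.53930927  0.10918816  0.07803063]
0.134 [ 0.07 -0.68  1.61]
0.133 [0.52 0.37 2.68]
0.132 [0.93 0.51 3.17]
0.131 [2.47 0.2  2.33]
0.13 [0.23 0.25 3.8 ]
0.129 [ 0.05 -0.06  4.84]
0.128 [-0.44  0.09  6.46]
0.127 [-2.89 -1.27 10.7 ]
13.875
```

View pics/c2.png

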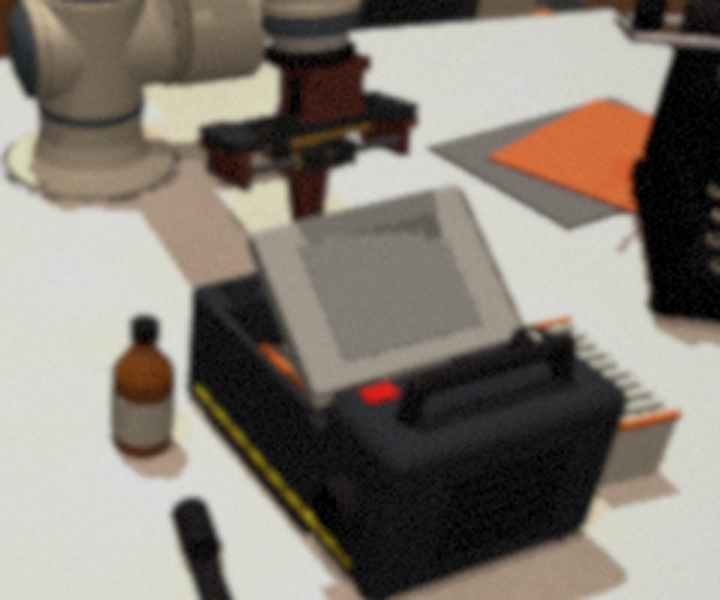

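The lid has sprung up: its front edge runs from (255,235) to (455,190) in the crop. The fingers are clear in front of it. A 55° tilt isn't reachable in front of the vacuum, so I'll check smaller tilts.

```bash
python3 - <<'E'
from h import *
import h
for a in (35,40,45,50):
  h.A=float(a)
  for t in [[-.105,Y,.18],[-.09,Y,.18],push(.65,.133,.012),push(.65,.133),push(1.2,.133),push(1.8,.133)]:
    q=r.inverse_kinematics(*pose(t,a)); print(a,np.round(t,3),q is not None and np.round(q,0))
print(r.sense()['joints'])
E
```

```text
35 [-0.105 -0.035  0.18 ] [ -3. -45. 120.  10.  71.  73.]
35 [-0.09  -0.035  0.18 ] [ -2. -42. 119.   9.  69.  74.]
35 [-0.049 -0.035  0.192] [ -0. -34. 113.   8.  67.  75.]
35 [-0.042 -0.035  0.202] [ -0. -33. 111.   8.  68.  76.]
35 [ 0.016 -0.035  0.245] [  2. -23. 100.   7.  69.  78.]
35 [ 0.094 -0.035  0.251] [  3. -10.  89.   6.  67.  80.]
40 [-0.105 -0.035  0.18 ] False
40 [-0.09  -0.035  0.18 ] [ -3. -47. 123.  12.  65.  72.]
40 [-0.049 -0.035  0.192] [ -1. -38. 118.  11.  62.  74.]
40 [-0.042 -0.035  0.201] [ -1. -37. 116.  10.  63.  74.]
40 [ 0.016 -0.035  0.245] [  1. -27. 105.   9.  63.  77.]
40 [ 0.095 -0.035  0.25 ] [  3. -14.  94.   8.  60.  78.]
45 [-0.105 -0.035  0.18 ] False
45 [-0.09  -0.035  0.18 ] False
45 [-0.048 -0.035  0.191] [ -2. -43. 122.  13.  57.  72.]
45 [-0.041 -0.035  0.2  ] [ -2. -41. 120.  13.  58.  72.]
45 [ 0.017 -0.035  0.244] [  0. -30. 109.  11.  57.  75.]
45 [ 0.095 -0.035  0.249] [  3. -17.  99.   9.  54.  77.]
50 [-0.105 -0.035  0.18 ] False
50 [-0.09  -0.035  0.18 ] False
50 [-0.048 -0.035  0.19 ] [ -3. -47. 127.  16.  53.  69.]
50 [-0.04  -0.035  0.2  ] [ -3. -46. 125.  16.  53.  70.]
50 [ 0.017 -0.035  0.243] [ -0. -34. 114.  13.  52.  73.]
50 [ 0.096 -0.035  0.249] [  2. -20. 104.  12.  48.  75.]
[  6.84716607 -18.14397983 100.55215997   1.10619192  87.65433137
  83.67446835]
```

```bash
python3 - <<'E'
from h import *
import h
p,o=pose([-.105,Y,.18],35.); r.servo_line(p,o,speed=.12)
h.A=40.
p,o=pose([-.085,Y,.18],40.); r.servo_line(p,o,speed=.08)
r.servo_line(pose(push(.65,.133,.012),40.)[0],speed=.08)
f0=np.array(r.sense()['contact_force']); print(r.sense()['clock'])
for th in np.arange(.65,1.76,.055):
    r.servo_line(pose(push(th,.133),40.)[0],speed=.04)
    f=np.array(r.sense()['contact_force'])-f0; print(round(th,2),f.round(1),end=' ')
    if np.linalg.norm(f)>15: print('STOP'); break
print(r.sense()['clock']); snap('scene','s2.png')
i=cv2.imread('pics/s2.png')[60:280,260:500]; cv2.imwrite('pics/c3.png',cv2.resize(i,(640,586),interpolation=cv2.INTER_CUBIC))
E
```

```text
15.7583
0.65 [-2.2 -1.3 -0.4] 0.7 [-1.5 -0.8  0.6] 0.76 [-1.4 -0.4  0.2] 0.82 [-1.2 -0.3  0.7] 0.87 [-1.4 -0.6  0.1] 0.93 [-1.5 -0.6  0.2] 0.98 [-2. -1. -0.] 1.04 [-1.  -0.2  0.2] 1.09 [-2.2 -0.7 -0.4] 1.15 [-1.  -0.5 -0.3] 1.2 [-1.9 -0.5  0.7] 1.26 [-1.5 -0.9  1. ] 1.31 [-0.6 -0.2  0.6] 1.37 [-0.4 -0.1  1. ] 1.42 [-0.7 -0.2  0.8] 1.48 [-0.5  0.   0.9] 1.53 [-0.2 -1.  -0. ] 1.59 [-1.1  0.1  0.3] 1.64 [-0.8 -1.4 -0.1] 1.7 [-0.6 -0.8  0.5] 1.75 [-1.5 -0.9  0.5] 22.875
```

View pics/c3.png

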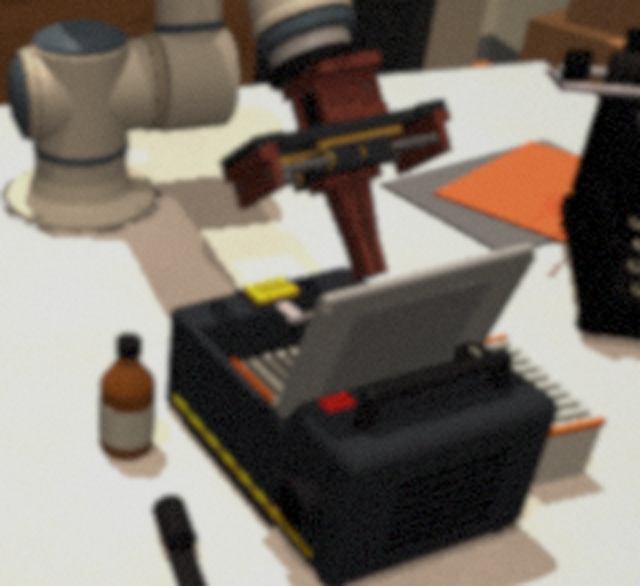

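The lid looks upright or beyond, with the fingertips behind it at (370,270). I'll withdraw forward and up, then check that the lid stays open.

```bash
python3 - <<'E'
from h import *
t=push(1.75,.133)
r.servo_line(pose([.03,Y,.27],40.)[0],speed=.06)
p,o=pose([-.10,Y,.34],20.); r.servo_line(p,o,speed=.12); r.wait(.5)
print(r.sense()['clock'],r.sense()['contact_force']); s=snap('scene','s3.png')
def T(M):
    c,d=np.cos(V[2]),np.sin(V[2]); return np.array(M)@np.array([[c,-d,0],[d,c,0],[0,0,1]]).T+[V[0],V[1],0]
i=cv2.resize(cv2.imread('pics/s3.png')[60:280,260:500],(640,586),interpolation=cv2.INTER_CUBIC)
for th in(1.57,1.72,1.83):
    print(th,((w2px(s,T([[.072-.143*np.cos(th)+.01*np.sin(th),y,.127+.143*np.sin(th)+.01*np.cos(th)] for y in(-.1,.1)]))-[260,60])*[640/240,586/220]).round(0).tolist())
cv2.imwrite('pics/c4.png',i)
E
```

```text
25.7917 [ 0.24721856 -0.31951155  0.23366526]
1.57 [[300.0, 269.0], [506.0, 218.0]]
1.72 [[315.0, 285.0], [524.0, 233.0]]
1.83 [[326.0, 299.0], [536.0, 246.0]]
```

View pics/c4.png

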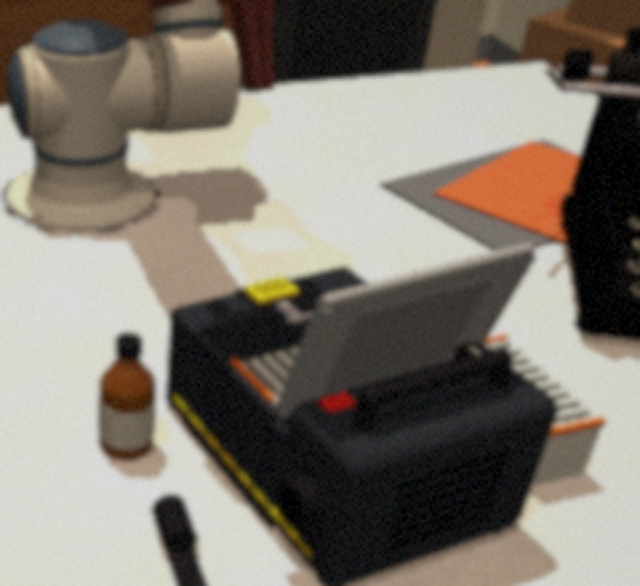

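The lid's top corners, at about (326,297) and (534,248), match the projection for 1.83 rad. The hand is clear, the tab is back up, and the other things are where they were.

```bash
python3 -c "
from h import *
print(r.hand_in())"
```

```text
the job is handed in; nothing more can be done
None
```

I pressed the tab, pushed the lid open to its stop at about 1.83 rad, where the last picture shows it staying by itself, pulled the hand clear, and handed the job in; no verdict came back.

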